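# Line up the disc-cutter punches by diameter

### The arm

A 7-joint arm with a two-finger parallel gripper is mounted at the origin on the work surface. World frame = base frame: x ahead of the robot, y to its left, z up, the work surface at z = 0. Lengths are in mm, angles in rad, forces in N, time in s.
With the tool pointing down it reaches from about 400 to 875 mm from the base axis. Payload 4.4 kg.
Tool frame: the origin (TCP) lies midway between the tips of the shut fingers; the grasp point (between the pads) lies ctrl.grip_depth behind it (ctrl.grip_depth is the distance from the TCP to the grasp point, in mm); z points along the fingers, y is the line along which they close (so a half turn about z gives the same grasp; the last joint's range is limited). The gripper opens to 85 mm and grips with 20 to 120 N. Pads are 22 mm wide; open, the fingers measure 114 mm over their backs; the gripper's body (76 mm by 85 mm) begins 54 mm behind the grasp point. The pads swing forward as they close: fully open they stand 13 mm farther back than shut.
Start: joints at [-1.266, 0.628, 0.038, 1.517, -0.027, 0.996, -0.02], TCP at [235.512, 605.848, 231.313] pointing down, gripper open.
Joint ranges: [-3.06, 3.06], [-0.37, 2.12], [-1.25, 1.32], [0.18, 2.47], [-1.1, 4.24], [0.23, 1.98], [-2.94, 2.94]. Speed limits (rad/s): [2.57, 2.57, 3.14, 3.14, 3.14, 3.14, 3.14].

### API

Orientations are given as [roll, pitch, yaw] about the fixed x, y, z axes, in that order (R = Rz(yaw) Ry(pitch) Rx(roll)).
In Python, from cell import ctrl gives the robot as it stands.
- The arm moves only by the tool carry_out, never from a script. Its argument "deltas" is one flat list of numbers, 7 for each row, row after row: the turn, a rotation vector about the tool's x, y, z in degrees, then the shift along the tool's x, y, z in m, then the closure, from -1 (fully open) to 1 (shut). In form: [wx, wy, wz, dx, dy, dz, claw, wx, wy, wz, dx, dy, dz, claw, ...]. A call has 1 to 12 rows; each row shifts and turns the commanded pose from where the row before left it, along the tool's axes as they then stand; what a row does not reach is not made up. A row lasts 1/8 s, in which the tool goes at most 62.5 mm and 10.7 degrees, less where a joint would pass 70% of its speed; a pose out of reach is approached as far as the arm can. A call with a gripper value outside its range is refused whole. The fingers move at their own pace and stop on an object; the grip force is fixed at half the most. Time passes only in rows, so rows that do not move let the fingers close. It gives the time, the measured TCP pose, the force, the opening and the grip force at its end, in the units of the state.
- ctrl.read_state(): the state, without advancing time (a new reading comes with each control period).
- ctrl.get_image(name): name is "scene" or "top" or "wrist"; returns the picture (400x640x3 uint8, red, green, blue); there is no depth.
- ctrl.calibration(name): a dict with "mtx" (3x3 intrinsics, pixels), "distortion" ([k1, k2, p1, p2, k3] as OpenCV has them; the pictures are not rectified), "R" (3x3) and "t" (3): a world point X has camera coordinates R X + t. Camera axes: x right, y down, z forward; pixel columns grow to the right and rows downward; lengths in mm; the calibration is good to about 2 mm. A picture is of the moment at which its call begins: read the wrist's pose just before it. calibration takes no time and is no camera call; for the wrist camera it gives the pose at the moment of the call.
- ctrl.finish_job(): hands the job in; it is judged then, once.
The state is a dict: "clock": time; "qpos": joint angles; "qd": joint speeds; "tau": joint torques, N m; "eef_pos": TCP position; "tool_rot": TCP orientation; "force": force on the tool from outside, world axes, zero at the start; "torque": the same for the moment, N m; "width": finger opening in mm; "gripper_force": force on a finger pad.
Only numpy, scipy, OpenCV 4.12 (cv2) and the standard library are available. Lean on these libraries where they do the work, as an engineer would, in place of code of your own. Each camera call takes 0.05 s, during which the arm holds its last target. There are 200 camera calls.

### The job

Line up the four steel disc-cutter punches on the wooden rest in order of thickness, the widest on the cork disc next to the square steel bench block, down to the thinnest on the disc next to the white bowl. Each one should stand upright in the middle of its own cork disc; do not let any punch fall over on the way.

Things in the scene. Friction and masses are not known exactly. Their poses are not given: they have to be found in the camera images.
- punch_40: the widest of four loose disc-cutter punches: a plain upright solid cylinder of blackened steel, 40 mm in diameter and 50 mm tall with a bright 3 mm bevel round its dark top, standing on the bench in front of the wooden rest. Origin: centre of its underside; z along its axis, up.
- punch_32: the second widest of four loose disc-cutter punches: a plain upright solid cylinder of blackened steel, 32 mm in diameter and 50 mm tall with a bright 3 mm bevel round its dark top, standing on the bench in front of the wooden rest. Origin: centre of its underside; z along its axis, up.
- punch_24: the second thinnest of four loose disc-cutter punches: a plain upright solid cylinder of blackened steel, 24 mm in diameter and 50 mm tall with a bright 3 mm bevel round its dark top, standing on the bench in front of the wooden rest. Origin: centre of its underside; z along its axis, up.
- punch_16: the thinnest of four loose disc-cutter punches: a plain upright solid cylinder of blackened steel, 16 mm in diameter and 50 mm tall with a bright 3 mm bevel round its dark top, standing on the bench in front of the wooden rest. Origin: centre of its underside; z along its axis, up.
- disc_1: an end disc of a straight row of four cork discs, 70 mm apart, on a wooden rest (80 x 290 mm, 15 mm high), all fixed. 56 mm in diameter, 3 mm thick. Origin: centre of its underside, 15 mm above the bench (top at 18 mm). y runs along the row from disc 1 to disc 4, x across it.
- disc_2: an inner disc, beside disc_1 of a straight row of four cork discs, 70 mm apart, on a wooden rest (80 x 290 mm, 15 mm high), all fixed. 56 mm in diameter, 3 mm thick. Origin: centre of its underside, 15 mm above the bench (top at 18 mm). y runs along the row from disc 1 to disc 4, x across it.
- disc_3: an inner disc, between disc_2 and disc_4 of a straight row of four cork discs, 70 mm apart, on a wooden rest (80 x 290 mm, 15 mm high), all fixed. 56 mm in diameter, 3 mm thick. Origin: centre of its underside, 15 mm above the bench (top at 18 mm). y runs along the row from disc 1 to disc 4, x across it.
- disc_4: the other end disc of a straight row of four cork discs, 70 mm apart, on a wooden rest (80 x 290 mm, 15 mm high), all fixed. 56 mm in diameter, 3 mm thick. Origin: centre of its underside, 15 mm above the bench (top at 18 mm). y runs along the row from disc 1 to disc 4, x across it.
- bench_block: square dark steel bench block, 60 x 60 mm, 22 mm high, fixed on the bench just beyond one end of the rest, 85 mm from the centre of the nearest disc; which end varies. Origin: centre of its underside.
- bowl: small round white ceramic bowl, 64 mm across, 30 mm high, fixed on the bench just beyond the other end of the rest. Origin: centre of its underside.
Things that resemble listed ones, but are neither listed nor needed, are in the scene too. Leave any pink or yellow look-alike of the bench_block alone.

How it is judged:
By the outcome, as a careful person would: the job done as asked, in the order asked, and still so for the second after the job is handed in, with the robot touching nothing.
It also fails if it takes over 112 s, if anything falls off the work surface, if the arm or the gripper's body presses on something with over 40 N, if the wrist force passes 120 N, or if a joint passes its speed limit or range.

## Working session

There is one attempt and no reset: what is moved stays moved. The work goes in short steps, Python scripts to look and compute and a tool call to move; the robot and the scene stay as the last step left them, time stands still between calls to the robot, and variables do not carry over. Pictures are saved under pics/ and viewed, at most 14 in all, crops included, and the job is handed in when it is done.

Besides the shell and the picture viewer there is one more tool, called after "Emit:" by a JSON object that holds its "name" and its "arguments", one argument or row to a line. carry_out: Moves the arm, as the interface text tells. Its arguments: {"type":"object","properties":{"deltas":{"type":"array"}},"required":["deltas"]}

```bash
mkdir -p pics; cat > h.py <<'E'
import numpy as np, cv2
from cell import ctrl
def save(name,fn):
    im=ctrl.get_image(name); cv2.imwrite('pics/'+fn,im[:,:,::-1]); return im
def toworld(name,pts,z,cal=None):
    c=cal or ctrl.calibration(name); K=np.array(c['mtx'],float);R=np.array(c['R']);t=np.array(c['t']).ravel()
    u=cv2.undistortPoints(np.array(pts,float).reshape(-1,1,2),K,np.array(c['distortion'],float)).reshape(-1,2)
    C=-R.T@t; out=[]
    for a,b in u:
        d=R.T@np.array([a,b,1]); out.append(C+d*(z-C[2])/d[2])
    return np.array(out)
def topix(name,X):
    c=ctrl.calibration(name)
    return cv2.projectPoints(np.array(X,float).reshape(-1,1,3),cv2.Rodrigues(np.array(c['R'],float))[0],np.array(c['t'],float),np.array(c['mtx'],float),np.array(c['distortion'],float))[0].reshape(-1,2)
E
python3 - <<'E'
from h import *
save('top','top0.png');save('scene','scene0.png')
s=ctrl.read_state();print(s, ctrl.grip_depth)
for n in('top','scene'):
    c=ctrl.calibration(n);R=np.array(c['R']);print(n,-R.T@np.array(c['t']).ravel(),np.array(c['mtx']).round(1).tolist())
E
```

```text
{'clock': 0.1, 'qpos': array([-1.26579945,  0.62925054,  0.03843501,  1.51826401, -0.02701058,
        0.99628708, -0.0199894 ]), 'qd': array([-0.00020116, -0.00124999,  0.0017543 ,  0.00019056,  0.00223062,
       -0.00191408, -0.00064121]), 'tau': array([ 3.13369936e-03, -5.64543521e+01,  1.23004630e+00, -1.93976015e+01,
        1.11760560e-02,  5.46373092e-03,  6.84503760e-06]), 'eef_pos': array([235.29538264, 605.32371203, 230.48413919]), 'tool_rot': array([-3.13990110e+00,  2.06487852e-06,  2.77080860e+00]), 'force': array([-0.78913394, -0.06395646,  0.14230169]), 'torque': array([ 0.01342565, -0.0722328 , -0.0297408 ]), 'gripper_force': 0.0, 'width': 85.4783490167177} 18.700000000000003
top [452.16601378  22.87437567 856.77127711] [[365.4, 0.0, 320.9], [0.0, 365.4, 196.7], [0.0, 0.0, 1.0]]
scene [1107.46197729  543.5980319   527.2318901 ] [[425.5, 0.0, 317.9], [0.0, 425.5, 196.4], [0.0, 0.0, 1.0]]
```

View pics/top0.png

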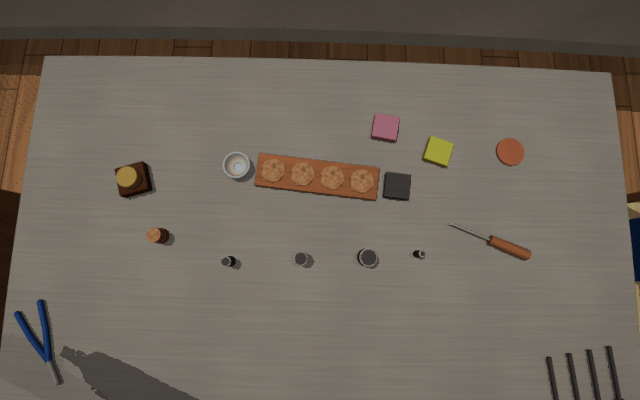

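View pics/scene0.png

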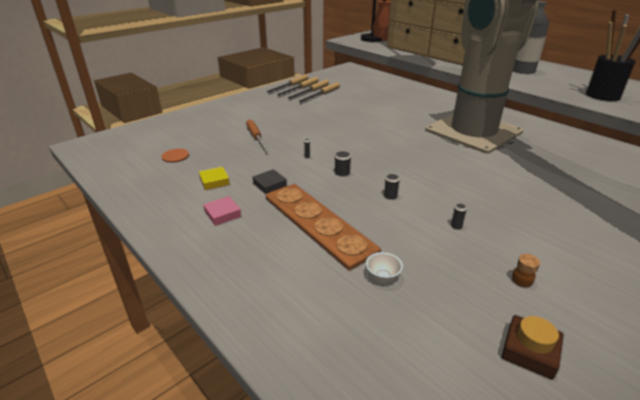

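The top view shows image left as +y and image up as +x. Punch candidates are at top px (228,262), (302,259), (368,258) and (419,254). The discs are at (273,170), (303,174), (332,177) and (362,181). The dark block is at (397,186); its look-alikes are pink (385,127) and yellow (438,151). The bowl is at (236,165). The brown post at (158,236) and the screwdriver are not punches. I'll check this in a close crop.

```bash
python3 - <<'E'
from h import *
im=cv2.imread('pics/top0.png')
c=im[145:280,215:435]; cv2.imwrite('pics/crop0.png',cv2.resize(c,None,fx=3.6,fy=3.6,interpolation=cv2.INTER_CUBIC))
print(toworld('top',[(228,260),(302,258),(368,256.5),(419,253)],50).round(1))
print(toworld('top',[(273,170),(303,174),(332,177),(362,181)],18).round(1))
print(toworld('top',[(397,186)],22).round(1),toworld('top',[(236,165)],30).round(1))
c=ctrl.calibration('wrist');R=np.array(c['R']);print(-R.T@np.array(c['t']).ravel(),R.round(3).tolist(),c['mtx'])
E
```

```text
[[ 440.6  214.3   50. ]
 [ 449.4   53.3   50. ]
 [ 456.2  -90.8   50. ]
 [ 466.3 -203.5   50. ]]
[[651.8 129.5  18. ]
 [644.1  58.6  18. ]
 [638.8  -9.7  18. ]
 [631.2 -80.4  18. ]]
[[ 620.8 -162.1   22. ]] [[658.6 214.7  30. ]]
[155.24356572 636.38614142 372.8368748 ] [[0.362, 0.932, -0.003], [0.881, -0.341, 0.329], [0.306, -0.122, -0.944]] [[310.7066707    0.         324.87508404]
 [  0.         310.7066707  201.90286273]
 [  0.           0.           1.        ]]
```

View pics/crop0.png

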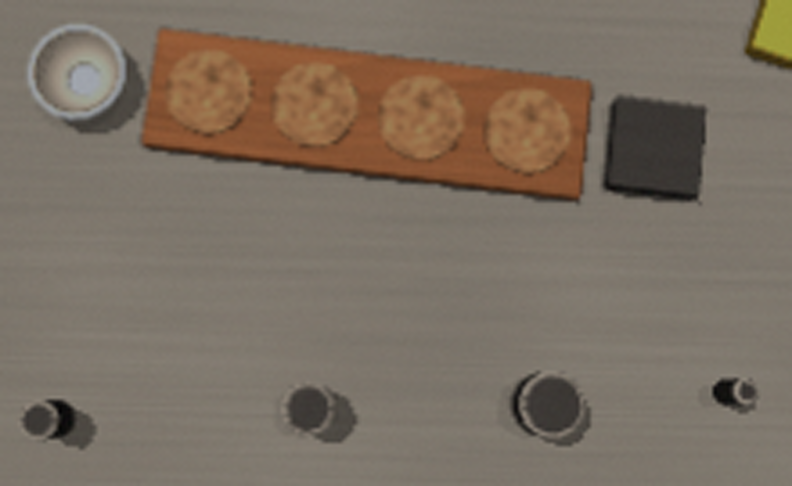

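The crop confirms the choice. The tops read 38, 50, 64 and 26 crop px across, which is about 23, 31, 39 and 16 mm, so left to right they are punch_24, punch_32, punch_40 and punch_16. The steel block is at the right end and the bowl at the left. I'll compute the targets in tool axes.

```bash
cat >> h.py <<'E'
def crop2full(p): return (np.array(p,float)+.5)/3.6-.5+np.array([215,145])
YAW=1.473
T=np.array([[np.cos(YAW),np.sin(YAW)],[np.sin(YAW),-np.cos(YAW)]]) # world xy -> tool xy
def go(xy,z,yaw=YAW):
    s=ctrl.read_state();p=np.array(s['eef_pos']);r=s['tool_rot']
    d=np.array(xy)-p[:2]
    print('pos',p.round(1),'rot',np.round(r,4),'w',round(s['width'],1),'t',s['clock'],'F',np.round(s['force'],1))
    print(' turn wz deg',round(-np.degrees((yaw-r[2]+np.pi)%(2*np.pi)-np.pi),2),'shift mm at YAW',(T@d).round(1),'dz',round(p[2]-z,1))
E
python3 - <<'E'
from h import *
P=toworld('top',crop2full([(42,420),(309,410),(552,404),(743,392)]),50)
D=toworld('top',crop2full([(209,92),(315,104),(422,117),(528,130)]),18)
print(P.round(1));print(D.round(1));d=np.diff(D,axis=0);print(np.linalg.norm(d,axis=1))
v=D[-1]-D[0];print('row ang',np.arctan2(-v[0],-v[1]), np.pi/2-np.arctan2(-v[0],-v[1]))
S=toworld('scene',[(459,208),(391.5,179),(342.5,156),(307,141)],50);print(S.round(1))
go(P[0,:2],150)
E
```

```text
[[ 437.7  217.9   50. ]
 [ 448.2   56.6   50. ]
 [ 455.4  -90.8   50. ]
 [ 465.2 -208.    50. ]]
[[651.3 130.2  18. ]
 [645.2  60.7  18. ]
 [638.5  -9.4  18. ]
 [631.8 -78.7  18. ]]
[69.80862838 70.37134975 69.68502624]
row ang 0.09335482342449862 1.477441503370398
[[ 443.6  223.7   50. ]
 [ 454.9   63.5   50. ]
 [ 457.8  -84.    50. ]
 [ 466.6 -202.7   50. ]]
pos [235.3 605.3 230.5] rot [-3.1399  0.      2.7708] w 85.5 t 0.1 F [-0.8 -0.1  0.1]
 turn wz deg 74.36 shift mm at YAW [-365.9  239.3] dz 80.5
```

Emit:
{"name": "carry_out", "arguments": {
  "deltas": [0,0,9.3,0,0,0,-1,0,0,9.3,0,0,0,-1,0,0,9.3,0,0,0,-1,0,0,9.3,0,0,0,-1,0,0,9.3,0,0,0,-1,0,0,9.3,0,0,0,-1,0,0,9.3,0,0,0,-1,0,0,9.3,0,0,0,-1]
}}

```text
clock: 1.1
eef_pos: [235.3, 605.5, 230.8]
tool_rot: [-3.141, 0.001, 1.467]
force: [0.0, -0.4, 0.3]
width: 85.1
gripper_force: 0.0
```

Emit:
{"name": "carry_out", "arguments": {
  "deltas": [0,0,0,-0.033,0.022,0.003,-1,0,0,0,-0.033,0.022,0.003,-1,0,0,0,-0.033,0.022,0.003,-1,0,0,0,-0.033,0.022,0.003,-1,0,0,0,-0.033,0.022,0.003,-1,0,0,0,-0.033,0.022,0.003,-1,0,0,0,-0.033,0.022,0.003,-1,0,0,0,-0.033,0.022,0.003,-1,0,0,0,-0.033,0.022,0.003,-1,0,0,0,-0.033,0.022,0.003,-1,0,0,0,-0.033,0.02,0.003,-1,0,0,0,0,0,0,-1]
}}

```text
clock: 2.6
eef_pos: [439.8, 217.5, 198.2]
tool_rot: [3.141, 0.002, 1.466]
force: [0.0, 1.3, 0.1]
width: 85.9
gripper_force: 0.0
```

```bash
python3 - <<'E'
from h import *
go((437.7,217.9),150)
c=ctrl.calibration('wrist');im=save('wrist','w0.png')
print(topix('wrist',[(437.7,217.9,50),(437.7,217.9,0)]))
E
```

```text
pos [439.8 217.5 198.2] rot [3.1413e+00 1.7000e-03 1.4660e+00] w 85.9 t 2.6 F [0.  1.3 0.1]
 turn wz deg -0.4 shift mm at YAW [ 0.2 -2.1] dz 48.2
[[324.99174937 187.65250196]
 [324.97159253 174.95289096]]
```

View pics/w0.png

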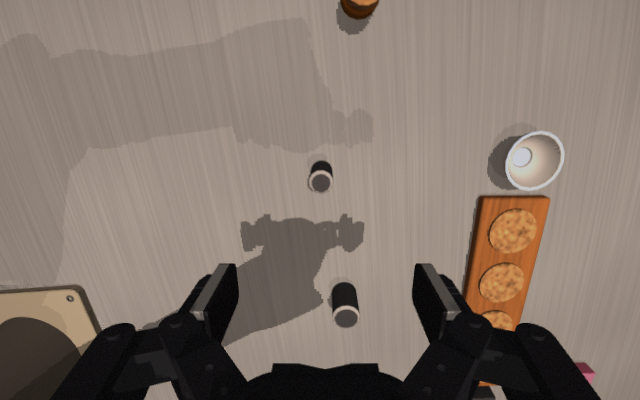

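The wrist view shows punch_24's top at (320,183) against a predicted (325,188). The discs next to the bowl are at (513,231) and (501,283). I'll compare with the top camera.

```bash
python3 - <<'E'
from h import *
print(toworld('wrist',[(320,183),(345.5,318)],50).round(1),toworld('wrist',[(513,231),(501.5,283)],18).round(1))
im=cv2.imread('pics/w0.png')
a=cv2.resize(im[150:200,290:350],None,fx=7,fy=7,interpolation=cv2.INTER_CUBIC)
b=cv2.resize(im[200:310,465:550],None,fx=4,fy=4,interpolation=cv2.INTER_CUBIC)
o=np.zeros((440,770,3),np.uint8);o[:350,:420]=a;o[:440,425:765]=b;cv2.imwrite('pics/w0c.png',o)
E
```

```text
[[433.4 223.1  50. ]
 [445.3  60.5  50. ]] [[648.1 134.6  18. ]
 [641.3  64.5  18. ]]
```

View pics/w0c.png

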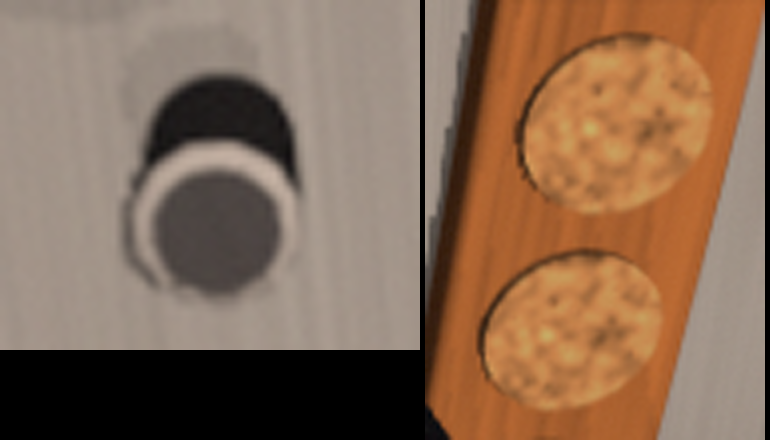

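Close crop: punch_24's top is centred at wrist px (320.9,181.3), and the discs are at (513.3,230.8) and (501.3,282.5). The wrist and top cameras differ by a common offset of about (-3.7,+4.7) mm, so relative positions agree. I'll take the middle, descend to just above the punch and re-check.

Emit:
{"name": "carry_out", "arguments": {
  "deltas": [0,0,-0.5,0.003,-0.0045,0.03,-1,0,0,0,0,0,0.035,-1,0,0,0,0,0,0.035,-0.5,0,0,0,0,0,0.03,0,0,0,0,0,0,0,0,0,0,0,0,0,0,0]
}}

```text
clock: 3.4
eef_pos: [434.6, 225.3, 69.0]
tool_rot: [3.141, -0.001, 1.482]
force: [-0.6, -0.1, -0.3]
width: 42.8
gripper_force: 0.0
```

```bash
python3 - <<'E'
from h import *
go((435.5,221),5)
save('wrist','w1.png')
print(topix('wrist',[(435.5,221,50),ctrl.read_state()['eef_pos']]))
E
```

```text
pos [434.6 225.3  69. ] rot [ 3.141e+00 -7.000e-04  1.482e+00] w 42.8 t 3.4 F [-0.6 -0.1 -0.3]
 turn wz deg 0.51 shift mm at YAW [-4.2  1.3] dz 64.0
[[328.26952218 254.41084404]
 [327.01291419 265.25188602]]
```

View pics/w1.png

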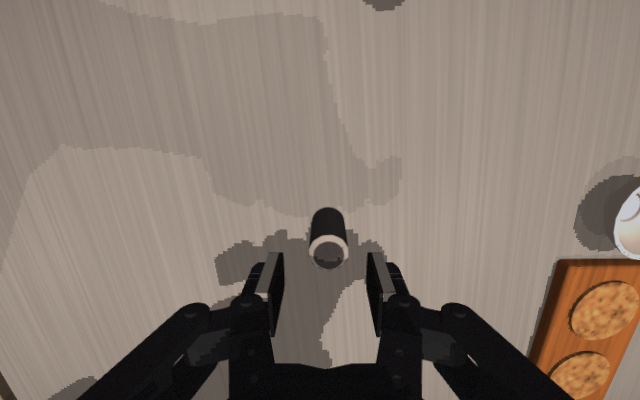

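punch_24's top is at (328.5,253) against a predicted (328.3,254.4), so it stands at about (435.5,221.5). That puts the top camera bias near (-2.2,+3.6). I'll descend and grip.

Emit:
{"name": "carry_out", "arguments": {
  "deltas": [0,0,0.3,-0.004,0.0012,0.004,0,0,0,0,0,0,0.02,0,0,0,0,0,0,0.02,0,0,0,0,0,0,0.02,0,0,0,0,0,0,0,0,0,0,0,0,0,0,0.2,0,0,0,0,0,0,0.4,0,0,0,0,0,0,0.6,0,0,0,0,0,0,0.8,0,0,0,0,0,0,0.8]
}}

```text
clock: 4.7
eef_pos: [435.9, 220.6, 5.3]
tool_rot: [3.14, -0.001, 1.476]
force: [-0.2, 0.4, 5.4]
width: 22.7
gripper_force: 58.5
```

```bash
cat >> h.py <<'E'
B=np.array([-2.2,3.6])
P=dict(zip((24,32,40,16),[np.array(a)+B for a in ((437.7,217.9),(448.2,56.6),(455.4,-90.8),(465.2,-208.))]))
D=dict(zip((16,24,32,40),[np.array(a)+B for a in ((651.3,130.2),(645.2,60.7),(638.5,-9.4),(631.8,-78.7))]))
E
python3 - <<'E'
from h import *
go(D[24],120,1.477);go(P[24],5,1.477)
E
```

```text
pos [435.9 220.6   5.3] rot [ 3.1401e+00 -1.0000e-03  1.4757e+00] w 22.7 t 4.7 F [-0.2  0.4  5.4]
 turn wz deg -0.08 shift mm at YAW [-135.3  221.3] dz -114.7
pos [435.9 220.6   5.3] rot [ 3.1401e+00 -1.0000e-03  1.4757e+00] w 22.7 t 4.7 F [-0.2  0.4  5.4]
 turn wz deg -0.08 shift mm at YAW [ 0.8 -0.5] dz 0.3
```

Emit:
{"name": "carry_out", "arguments": {
  "deltas": [0,0,0,0,0,-0.025,0.8,0,0,0,0,0,-0.045,0.8,0,0,0,0,0,-0.045,0.8,0,0,0,-0.017,0.0277,0,0.8,0,0,0,-0.017,0.0277,0,0.8,0,0,0,-0.017,0.0277,0,0.8,0,0,0,-0.017,0.0277,0,0.8,0,0,0,-0.017,0.0277,0,0.8,0,0,0,-0.017,0.0277,0,0.8,0,0,0,-0.017,0.0277,0,0.8,0,0,0,-0.017,0.0277,0,0.8,0,0,0,0,0,0,0.8]
}}

```text
clock: 6.2
eef_pos: [644.5, 60.8, 119.5]
tool_rot: [3.14, 0.002, 1.472]
force: [-0.5, 0.1, -1.0]
width: 22.4
gripper_force: 59.2
```

Emit:
{"name": "carry_out", "arguments": {
  "deltas": [0,0,0,0,0,0.03,0.8,0,0,0,0,0,0.03,0.8,0,0,0,0,0,0,0.8]
}}

```text
clock: 6.58
eef_pos: [639.7, 64.9, 57.1]
tool_rot: [-3.135, 0.0, 1.477]
force: [0.5, -1.1, -1.3]
width: 22.8
gripper_force: 59.2
```

```bash
python3 - <<'E'
from h import *
go(D[24],24,1.477)
save('wrist','w2.png')
print(topix('wrist',[(*D[24],18),(*D[16],18),(*D[32],18)]))
E
```

```text
pos [639.7  64.9  57.1] rot [-3.1350e+00  3.0000e-04  1.4766e+00] w 22.8 t 6.575 F [ 0.5 -1.1 -1.3]
 turn wz deg -0.02 shift mm at YAW [-0.3  3.3] dz 33.1
[[329.25232703 232.74668654]
 [329.00783513 121.91940734]
 [328.65861186 320.95766018]]
```

View pics/w2.png

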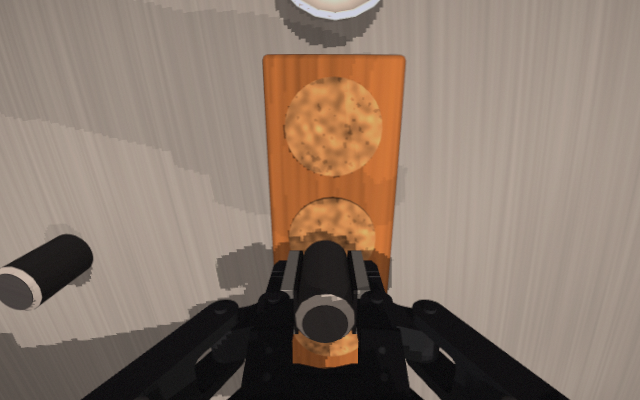

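The held punch is upright, with its top at (325,322). Disc_2, the goal for this punch, is at u≈332.5 and disc_1 at (333.5,127), so the tool needs about +4 mm along tool y. I'll let it settle and check how noisy the readings are.

Emit:
{"name": "carry_out", "arguments": {
  "deltas": [0,0,0,0,0.003,0,0.8,0,0,0,0,0,0,0.8,0,0,0,0,0,0,0.8,0,0,0,0,0,0,0.8]
}}

```text
clock: 7.12
eef_pos: [646.1, 63.7, 59.7]
tool_rot: [3.141, -0.0, 1.476]
force: [-0.7, 0.3, -2.3]
width: 22.7
gripper_force: 59.2
```

```bash
python3 - <<'E'
from h import *
ps=[]
for i in range(4):
    ps.append(ctrl.read_state()['eef_pos']); im=save('wrist',f'w3_{i}.png')
print(np.array(ps).round(1)); c=ctrl.calibration('wrist');R=np.array(c['R']);print(-R.T@np.array(c['t']).ravel())
go(D[24],24,1.477)
print(topix('wrist',[(*D[24],18),(*D[16],18),ctrl.read_state()['eef_pos'],ctrl.read_state()['eef_pos']+np.array([0,0,-40])]))
# cork disc 1 ellipse fit
g=cv2.cvtColor(im,cv2.COLOR_RGB2HSV); 
m=((im[:,:,1].astype(int)-im[:,:,0]*0.45)>20)&(g[:,:,1]>90)
m=m.astype(np.uint8)*255; m=cv2.morphologyEx(m,cv2.MORPH_CLOSE,np.ones((5,5)))
n,l,st,ce=cv2.connectedComponentsWithStats(m)
print([(st[i].tolist(),ce[i].round(1).tolist()) for i in range(1,n) if st[i][4]>400])
E
```

```text
[[646.1  63.7  59.7]
 [646.   63.6  59.5]
 [645.9  63.6  59.4]
 [645.9  63.7  59.3]]
[652.72814234 148.05919574 201.6563404 ]
pos [645.9  63.7  59.3] rot [-3.1415 -0.      1.4758] w 22.8 t 7.325 F [ 0.2 -0.5 -1.7]
 turn wz deg -0.07 shift mm at YAW [ 0.4 -3. ] dz 35.3
[[322.03651694 231.4975977 ]
 [320.79281772 120.72854141]
 [327.08331001 265.18387282]
 [326.63933802 232.87627726]]
[([251, 53, 141, 207, 24393], [321.7, 148.8]), ([293, 329, 65, 40, 1259], [331.9, 348.4])]
```

View pics/w3_3.png

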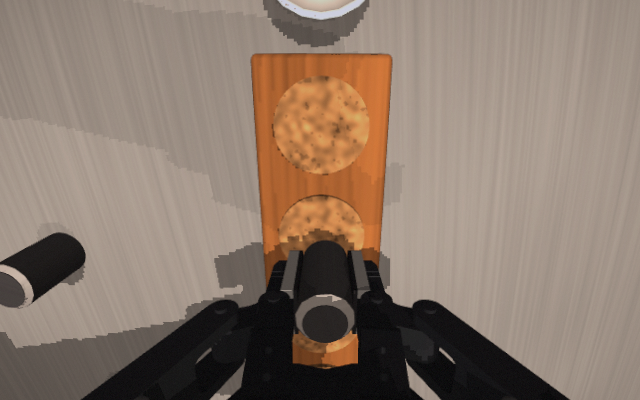

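```bash
python3 - <<'E'
from h import *
s=ctrl.read_state();p=s['eef_pos'];c=s['tool_rot'][2]
tx=np.array([np.cos(c),np.sin(c)])
print('disc16 edges pred',topix('wrist',[(*(D[16]+k*28*tx),18) for k in(1,-1)]),'disc24 far edge pred',topix('wrist',[(*(D[24]+28*tx),18)]))
print('wrist meas disc16 far/near',toworld('wrist',[(321,75.5),(321,174.5)],18),'disc24 far',toworld('wrist',[(321,194.5)],18))
im=cv2.imread('pics/w3_3.png');cv2.imwrite('pics/w3c.png',cv2.resize(im[180:360,265:385],None,fx=3.3,fy=3.3,interpolation=cv2.INTER_CUBIC))
for o in(-3,0,3): print(o,topix('wrist',[(*(p[:2]+o*tx+k*9*tx),p[2]+44.7) for k in(0,1,-1)])[:,1])
E
```

```text
disc16 edges pred [[320.6026707   68.59732361]
 [320.97548085 168.31969853]] disc24 far edge pred [[321.90662194 190.13482455]]
wrist meas disc16 far/near [[651.62301128 158.1021068   18.        ]
 [646.07948718 102.10814073  18.        ]] disc24 far [[644.81928248  89.40790395  18.        ]]
-3 [330.85897806 312.16449085 348.53213836]
0 [324.74422411 305.69446311 342.7505463 ]
3 [318.51356242 299.10088976 336.86028152]
```

View pics/w3c.png

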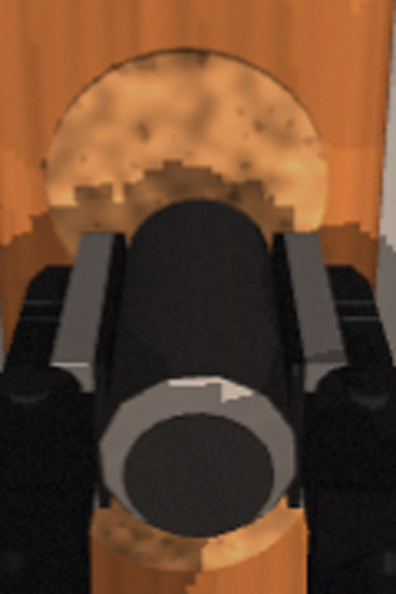

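The punch sits centred at the TCP along the pads: its dark top spans v=305–343, as predicted for zero offset. Disc_2 comes out at about (642.3,61.4). I'll shift by (-2.4,-3.3) mm and lower.

Emit:
{"name": "carry_out", "arguments": {
  "deltas": [0,0,0,-0.0024,-0.0033,0,0.8,0,0,0,0,0,0.012,0.8,0,0,0,0,0,0.012,0.8,0,0,0,0,0,0.008,0.8,0,0,0,0,0,0,0.8,0,0,0,0,0,0,0.8,0,0,0,0,0,0.002,0.8,0,0,0,0,0,0,0.8,0,0,0,0,0,0,0.8]
}}

```text
clock: 8.45
eef_pos: [642.5, 61.6, 25.5]
tool_rot: [3.141, -0.0, 1.476]
force: [0.4, 0.5, -2.1]
width: 22.5
gripper_force: 59.2
```

```bash
sed -i 's/^D=.*/B2=np.array([-2.8,.6])\n&/; /^D=/s/+B for/+B2 for/' h.py; python3 - <<'E'
from h import *
go(D[24],23.3,1.477); print(D)
E
```

```text
pos [642.5  61.6  25.5] rot [ 3.1414e+00 -1.0000e-04  1.4758e+00] w 22.5 t 8.45 F [ 0.4  0.5 -2.1]
 turn wz deg -0.07 shift mm at YAW [2.7 0.2] dz 2.2
{16: array([649.1, 133.8]), 24: array([643. ,  64.3]), 32: array([636.3,  -5.8]), 40: array([629.6, -75.1])}
```

Emit:
{"name": "carry_out", "arguments": {
  "deltas": [0,0,0,0,0,0.001,0.8,0,0,0,0,0,0.0008,0.8,0,0,0,0,0,0,0.8,0,0,0,0,0,0,0.8]
}}

```text
clock: 8.95
eef_pos: [642.4, 61.6, 23.5]
tool_rot: [-3.142, -0.0, 1.476]
force: [-0.1, 0.6, -1.7]
width: 23.2
gripper_force: 59.3
```

```bash
sed -i '/^D=/s/+B for/+B2 for/' h.py; python3 - <<'E'
from h import *
go(D[24],23.3,1.477)
E
```

```text
pos [642.4  61.6  23.5] rot [-3.1416 -0.      1.4757] w 23.2 t 8.95 F [-0.1  0.6 -1.7]
 turn wz deg -0.07 shift mm at YAW [-0.3 -0. ] dz 0.2
```

Emit:
{"name": "carry_out", "arguments": {
  "deltas": [0,0,0,0,0,0.0005,0.8,0,0,0,0,0,0,0.8,0,0,0,0,0,0.0005,0.8,0,0,0,0,0,0,0.8,0,0,0,0,0,0,0.8]
}}

```text
clock: 9.57
eef_pos: [642.5, 61.5, 23.4]
tool_rot: [3.142, -0.0, 1.476]
force: [-3.6, -0.4, 7.6]
width: 22.6
gripper_force: 59.7
```

Contact confirmed. I'll release, rise and look at the placement.

Emit:
{"name": "carry_out", "arguments": {
  "deltas": [0,0,0,0,0,0,0.6,0,0,0,0,0,0,0.4,0,0,0,0,0,0,0.1,0,0,0,0,0,0,0,0,0,0,0,0,-0.03,0,0,0,0,0,0,-0.04,0,0,0,0,0,0,-0.04,0,0,0,0,0,0,0,0,0,0,0,0,0,0,0,0,0,0,0,0,0,0]
}}

```text
clock: 10.82
eef_pos: [641.4, 61.6, 131.0]
tool_rot: [-3.139, 0.0, 1.476]
force: [-0.2, -0.2, -0.5]
width: 42.8
gripper_force: 0.0
```

```bash
python3 - <<'E'
from h import *
go(P[32],130,1.477)
im=save('wrist','w4.png')[:,:,::-1]
cv2.imwrite('pics/w4c.png',cv2.resize(im[80:340,220:430],None,fx=2.2,fy=2.2,interpolation=cv2.INTER_CUBIC))
print(topix('wrist',[(642.5,61.5,18),(642.5,61.5,68)]))
E
```

```text
pos [641.4  61.6 131. ] rot [-3.1390e+00  5.0000e-04  1.4758e+00] w 42.8 t 10.825 F [-0.2 -0.2 -0.5]
 turn wz deg -0.07 shift mm at YAW [ -20.5 -194.4] dz 1.0
[[327.5528881  197.0804636 ]
 [327.9884462  219.13244915]]
```

View pics/w4c.png

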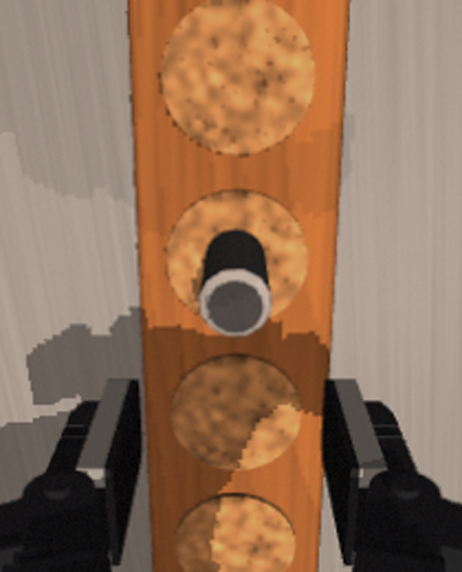

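punch_24 stands upright. In crop px its base is within about 1 mm of disc_2's centre (disc 237,254; punch axis u 235.5). Next is punch_32.

Emit:
{"name": "carry_out", "arguments": {
  "deltas": [0,0,0,-0.0036,-0.0323,0,-0.4,0,0,0,-0.0036,-0.0323,0,-0.4,0,0,0,-0.0036,-0.0323,0,-0.4,0,0,0,-0.0036,-0.0323,0,-0.4,0,0,0,-0.0036,-0.0323,0,-0.4,0,0,0,-0.0036,-0.0323,0,-0.4,0,0,0,0,0,0.03,-0.4,0,0,0,0,0,0.03,-0.4,0,0,0,0,0,0,-0.4,0,0,0,0,0,0,-0.4,0,0,0,0,0,0,-0.4,0,0,0,0,0,0,-0.4]
}}

```text
clock: 12.38
eef_pos: [448.0, 58.6, 73.2]
tool_rot: [3.14, -0.0, 1.476]
force: [-0.3, -0.1, -0.7]
width: 59.5
gripper_force: 0.0
```

```bash
cat >> h.py <<'E'
B2=np.array([-2.8,1.]);D=dict(zip((16,24,32,40),[np.array(a)+B2 for a in ((651.3,130.2),(645.2,60.7),(638.5,-9.4),(631.8,-78.7))]))
def findtop(guess,z=50,fn=None,rad=40):
    im=ctrl.get_image('wrist'); 
    if fn: cv2.imwrite('pics/'+fn,im[:,:,::-1])
    g=im.max(2).astype(int); u,v=topix('wrist',[(*guess,z)])[0]; print('pred',u.round(1),v.round(1))
    m=((g>42)&(g<95)).astype(np.uint8)
    yy,xx=np.mgrid[:400,:640]; m[np.hypot(xx-u,yy-v)>rad]=0
    m=cv2.morphologyEx(m,cv2.MORPH_OPEN,np.ones((3,3),np.uint8))
    n,l,st,ce=cv2.connectedComponentsWithStats(m)
    for i in range(1,n):
        if st[i][4]>60:
            b=st[i];c=(b[0]+(b[2]-1)/2,b[1]+(b[3]-1)/2); print(b.tolist(),ce[i].round(1),'->',toworld('wrist',[c,ce[i]],z)[:,:2].round(1).tolist())
E
python3 - <<'E'
from h import *
go((446.8,59),5,1.477); findtop((446.8,59),fn='w5.png')
E
```

```text
pos [448.   58.6  73.2] rot [ 3.1402e+00 -4.0000e-04  1.4759e+00] w 59.5 t 12.375 F [-0.3 -0.1 -0.7]
 turn wz deg -0.06 shift mm at YAW [ 0.3 -1.2] dz 68.2
pred 324.8 244.5
[303, 228, 43, 40, 1282] [324.3 246.7] -> [[446.1, 57.1], [446.3, 57.6]]
```

The clean top blob (43x40 px) puts punch_32 at (446.3,57.5). I'll descend and grip.

Emit:
{"name": "carry_out", "arguments": {
  "deltas": [0,0,0,-0.0013,-0.0016,0.004,-0.4,0,0,0,0,0,0.022,-0.4,0,0,0,0,0,0.022,-0.4,0,0,0,0,0,0.02,-0.4,0,0,0,0,0,0,-0.2,0,0,0,0,0,0,0,0,0,0,0,0,0,0.2,0,0,0,0,0,0,0.4,0,0,0,0,0,0,0.6,0,0,0,0,0,0,0.6,0,0,0,0,0,0,0.6,0,0,0,0,0,0,0.6]
}}

```text
clock: 13.92
eef_pos: [446.6, 57.5, 7.8]
tool_rot: [3.14, -0.001, 1.475]
force: [1.0, -0.3, 6.2]
width: 30.9
gripper_force: 59.0
```

```bash
python3 - <<'E'
from h import *
go(D[32],120,1.477)
E
```

```text
pos [446.6  57.5   7.8] rot [ 3.1402e+00 -1.3000e-03  1.4754e+00] w 30.9 t 13.925 F [ 1.  -0.3  6.2]
 turn wz deg -0.09 shift mm at YAW [-47.1 194.6] dz -112.2
```

Emit:
{"name": "carry_out", "arguments": {
  "deltas": [0,0,0,0,0,-0.025,0.6,0,0,0,0,0,-0.045,0.6,0,0,0,0,0,-0.042,0.6,0,0,0,-0.0067,0.0278,0,0.6,0,0,0,-0.0067,0.0278,0,0.6,0,0,0,-0.0067,0.0278,0,0.6,0,0,0,-0.0067,0.0278,0,0.6,0,0,0,-0.0067,0.0278,0,0.6,0,0,0,-0.0067,0.0278,0,0.6,0,0,0,-0.0067,0.0278,0,0.6,0,0,0,0,0,0,0.6,0,0,0,0,0,0,0.6]
}}

```text
clock: 15.42
eef_pos: [633.3, -7.5, 118.0]
tool_rot: [-3.138, -0.001, 1.475]
force: [0.6, 0.3, -2.5]
width: 31.0
gripper_force: 60.1
```

Emit:
{"name": "carry_out", "arguments": {
  "deltas": [0,0,0,0,0,0.03,0.6,0,0,0,0,0,0.03,0.6,0,0,0,0,0,0,0.6,0,0,0,0,0,0,0.6,0,0,0,0,0,0,0.6,0,0,0,0,0,0,0.6]
}}

```text
clock: 16.18
eef_pos: [635.3, -7.6, 59.5]
tool_rot: [3.141, -0.001, 1.476]
force: [-0.5, 1.0, -2.2]
width: 30.9
gripper_force: 60.1
```

```bash
python3 - <<'E'
from h import *
go(D[32],25.8,1.477)
findtop(ctrl.read_state()['eef_pos'][:2],z=ctrl.read_state()['eef_pos'][2]+42.2,fn='w6.png')
E
```

```text
pos [635.3  -7.6  59.5] rot [ 3.1413e+00 -9.0000e-04  1.4758e+00] w 30.9 t 16.175 F [-0.5  1.  -2.2]
 turn wz deg -0.07 shift mm at YAW [-0.8  0.5] dz 33.7
pred 328.1 320.7
[305, 293, 47, 29, 751] [328.4 305.3] -> [[635.8, -1.0], [636.1, -0.3]]
[349, 309, 9, 18, 95] [352.5 317.3] -> [[645.2, -7.0], [645.0, -6.9]]
```

Emit:
{"name": "carry_out", "arguments": {
  "deltas": [0,0,0,-0.0008,0.0005,0,0.6,0,0,0,0,0,0.012,0.6,0,0,0,0,0,0.012,0.6,0,0,0,0,0,0.008,0.6,0,0,0,0,0,0,0.6,0,0,0,0,0,0,0.6,0,0,0,0,0,0.001,0.6,0,0,0,0,0,0,0.6,0,0,0,0,0,0,0.6]
}}

```text
clock: 17.35
eef_pos: [635.0, -8.5, 25.9]
tool_rot: [-3.14, -0.001, 1.476]
force: [-2.8, 0.7, 5.0]
width: 30.5
gripper_force: 60.6
```

Emit:
{"name": "carry_out", "arguments": {
  "deltas": [0,0,0,0,0,0.0005,0.6,0,0,0,0,0,0.0005,0.6,0,0,0,0,0,0,0.6,0,0,0,0,0,0,0.6]
}}

```text
clock: 17.85
eef_pos: [635.1, -8.5, 25.9]
tool_rot: [-3.14, -0.001, 1.476]
force: [-4.8, 0.4, 12.1]
width: 31.0
gripper_force: 61.1
```

Firm contact. I'll release, rise and check.

Emit:
{"name": "carry_out", "arguments": {
  "deltas": [0,0,0,0,0,-0.0005,0.4,0,0,0,0,0,0,0.2,0,0,0,0,0,0,0,0,0,0,0,0,0,-0.3,0,0,0,0,0,0,-0.3,0,0,0,0,0,-0.03,-0.3,0,0,0,0,0,-0.04,-0.3,0,0,0,0,0,-0.04,-0.3,0,0,0,0,0,0,-0.4,0,0,0,0,0,0,-0.4,0,0,0,0,0,0,-0.4]
}}

```text
clock: 19.23
eef_pos: [634.3, -8.2, 133.6]
tool_rot: [-3.138, -0.001, 1.476]
force: [-0.0, -0.2, 0.5]
width: 59.4
gripper_force: 0.0
```

```bash
python3 - <<'E'
from h import *
im=save('wrist','w7.png')[:,:,::-1]
cv2.imwrite('pics/w7c.png',cv2.resize(im[80:340,180:470],None,fx=2.2,fy=2.2,interpolation=cv2.INTER_CUBIC))
print(topix('wrist',[(635.3,-8.4,18),(635.3,-8.4,68)]))
findtop((635.3,-8.4),68);findtop((642.5,61.5),68)
P40=np.array((455.4,-90.8))+[-2,1.5]
go(P40,70,1.477)
E
```

```text
[[327.56576458 196.27505987]
 [327.92710585 217.84719343]]
pred 327.7 217.7
[309, 203, 35, 31, 868] [326.  218.1] -> [[634.0, -8.6], [634.1, -8.6]]
pred 328.6 117.2
[314, 104, 27, 28, 566] [327.  117.1] -> [[641.5, 61.4], [641.5, 61.6]]
pos [634.7  -8.5 134. ] rot [-3.1387e+00 -4.0000e-04  1.4755e+00] w 59.5 t 19.375 F [-0.2 -0.4 -0.9]
 turn wz deg -0.08 shift mm at YAW [ -98.1 -172.6] dz 64.0
```

View pics/w7c.png

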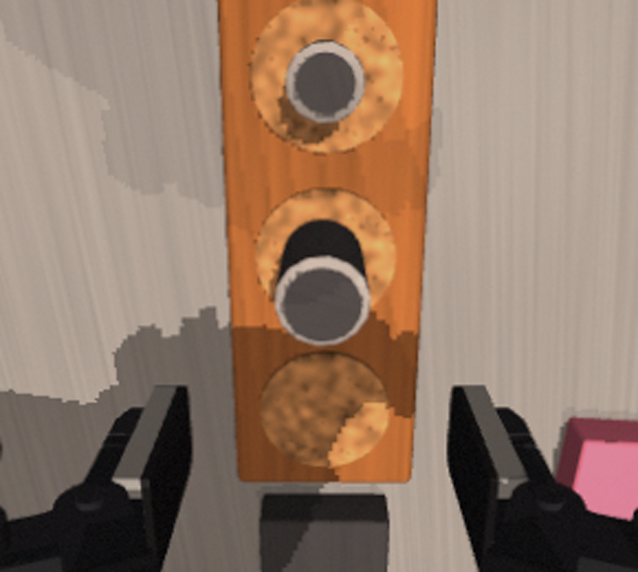

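punch_32 is upright and centred: disc_3's u centre is at crop 326 and the punch at 323, under 1 mm off. Disc_4, next to the steel block, is free at crop (325,408). Now punch_40.

Emit:
{"name": "carry_out", "arguments": {
  "deltas": [0,0,0,-0.014,-0.0247,0,-0.6,0,0,0,-0.014,-0.0247,0,-0.6,0,0,0,-0.014,-0.0247,0,-0.6,0,0,0,-0.014,-0.0247,0,-0.6,0,0,0,-0.014,-0.0247,0,-0.6,0,0,0,-0.014,-0.0247,0,-0.6,0,0,0,-0.014,-0.0247,0,-0.6,0,0,0,0,0,0.03,-0.6,0,0,0,0,0,0.03,-0.6,0,0,0,0,0,0,-0.6,0,0,0,0,0,0,-0.6,0,0,0,0,0,0,-0.6]
}}

```text
clock: 20.88
eef_pos: [454.5, -89.8, 76.0]
tool_rot: [3.141, -0.0, 1.476]
force: [0.1, 0.4, 0.4]
width: 68.4
gripper_force: 0.0
```

```bash
python3 - <<'E'
from h import *
go((453.4,-89.3),7,1.477); findtop((453.4,-89.3),fn='w8.png',rad=45)
E
```

```text
pos [454.5 -89.8  76. ] rot [ 3.1411e+00 -4.0000e-04  1.4757e+00] w 68.4 t 20.875 F [0.1 0.4 0.4]
 turn wz deg -0.07 shift mm at YAW [ 0.4 -1.1] dz 69.0
pred 325.0 242.3
[296, 220, 55, 51, 2177] [322.9 244.7] -> [[452.0, -91.0], [452.0, -90.8]]
```

Emit:
{"name": "carry_out", "arguments": {
  "deltas": [0,0,0,-0.0013,-0.0023,0.004,-0.6,0,0,0,0,0,0.022,-0.6,0,0,0,0,0,0.022,-0.6,0,0,0,0,0,0.021,-0.6,0,0,0,0,0,0,-0.4,0,0,0,0,0,0,-0.2,0,0,0,0,0,0,0,0,0,0,0,0,0,0.2,0,0,0,0,0,0,0.4,0,0,0,0,0,0,0.5,0,0,0,0,0,0,0.5,0,0,0,0,0,0,0.5]
}}

```text
clock: 22.42
eef_pos: [452.7, -91.0, 7.3]
tool_rot: [3.14, -0.0, 1.476]
force: [1.1, -0.0, 4.5]
width: 38.7
gripper_force: 59.8
```

```bash
sed -i 's/^B2=np.array(\[-2.8,1.\])/B2=np.array([-2.4,1.])/' h.py; python3 - <<'E'
from h import *
go(D[40],120,1.477)
E
```

```text
pos [452.7 -91.    7.3] rot [ 3.1395e+00 -1.0000e-04  1.4757e+00] w 38.7 t 22.425 F [ 1.1 -0.   4.5]
 turn wz deg -0.07 shift mm at YAW [ 30.5 174.5] dz -112.7
```

Emit:
{"name": "carry_out", "arguments": {
  "deltas": [0,0,0,0,0,-0.025,0.5,0,0,0,0,0,-0.045,0.5,0,0,0,0,0,-0.042,0.5,0,0,0,0.0043,0.0249,0,0.5,0,0,0,0.0043,0.0249,0,0.5,0,0,0,0.0043,0.0249,0,0.5,0,0,0,0.0043,0.0249,0,0.5,0,0,0,0.0043,0.0249,0,0.5,0,0,0,0.0043,0.0249,0,0.5,0,0,0,0.0043,0.0249,0,0.5,0,0,0,0,0,0,0.5,0,0,0,0,0,0,0.5]
}}

```text
clock: 23.92
eef_pos: [626.2, -77.1, 117.4]
tool_rot: [-3.138, -0.001, 1.476]
force: [-1.1, -0.8, -4.1]
width: 38.5
gripper_force: 61.9
```

Emit:
{"name": "carry_out", "arguments": {
  "deltas": [0,0,0,0,0,0.03,0.5,0,0,0,0,0,0.03,0.5,0,0,0,0,0,0,0.5,0,0,0,0,0,0,0.5,0,0,0,0,0,0,0.5,0,0,0,0,0,0,0.5]
}}

```text
clock: 24.68
eef_pos: [628.3, -77.4, 59.0]
tool_rot: [3.141, -0.001, 1.476]
force: [0.4, -0.5, -4.6]
width: 38.9
gripper_force: 61.8
```

```bash
python3 - <<'E'
from h import *
go(D[40],25.3,1.477)
E
```

```text
pos [628.3 -77.4  59. ] rot [ 3.1412e+00 -7.0000e-04  1.4756e+00] w 38.9 t 24.675 F [ 0.4 -0.5 -4.6]
 turn wz deg -0.08 shift mm at YAW [-0.2  1.2] dz 33.7
```

Emit:
{"name": "carry_out", "arguments": {
  "deltas": [0,0,0,-0.0002,0.0011,0,0.5,0,0,0,0,0,0.012,0.5,0,0,0,0,0,0.012,0.5,0,0,0,0,0,0.008,0.5,0,0,0,0,0,0,0.5,0,0,0,0,0,0,0.5,0,0,0,0,0,0.001,0.5,0,0,0,0,0,0,0.5,0,0,0,0,0,0,0.5]
}}

```text
clock: 25.8
eef_pos: [628.6, -77.7, 25.4]
tool_rot: [-3.14, -0.001, 1.475]
force: [-2.2, 1.2, 4.4]
width: 39.0
gripper_force: 62.5
```

Emit:
{"name": "carry_out", "arguments": {
  "deltas": [0,0,0,0,0,0,0.2,0,0,0,0,0,0,0,0,0,0,0,0,0,-0.2,0,0,0,0,0,0,-0.4,0,0,0,0,0,0,-0.4,0,0,0,0,0,-0.03,-0.4,0,0,0,0,0,-0.04,-0.4,0,0,0,0,0,-0.04,-0.4,0,0,0,0,0,0,-0.4,0,0,0,0,0,0,-0.4,0,0,0,0,0,0,-0.4]
}}

```text
clock: 27.18
eef_pos: [628.0, -77.3, 133.6]
tool_rot: [-3.138, -0.001, 1.476]
force: [0.7, 0.2, -1.0]
width: 59.9
gripper_force: 0.0
```

```bash
python3 - <<'E'
from h import *
im=save('wrist','w9.png')
findtop((628.6,-77.7),68);findtop((635.1,-8.4),68)
go((462.2,-207.5),70,1.477)
E
```

```text
pred 327.3 218.1
[303, 198, 46, 42, 1521] [325.7 218.2] -> [[627.3, -77.9], [627.5, -77.7]]
pred 327.1 118.7
[307, 100, 38, 39, 1199] [325.5 119. ] -> [[634.0, -8.5], [634.0, -8.5]]
pos [628.3 -77.6 134. ] rot [-3.1387e+00 -6.0000e-04  1.4755e+00] w 59.9 t 27.325 F [-0.5 -0.4  0.5]
 turn wz deg -0.09 shift mm at YAW [-145.5 -152.7] dz 64.0
```

Emit:
{"name": "carry_out", "arguments": {
  "deltas": [0,0,0,-0.0209,-0.0219,0,-0.2,0,0,0,-0.0209,-0.0219,0,-0.2,0,0,0,-0.0209,-0.0219,0,-0.2,0,0,0,-0.0209,-0.0219,0,-0.2,0,0,0,-0.0209,-0.0219,0,-0.2,0,0,0,-0.0209,-0.0219,0,-0.2,0,0,0,-0.0209,-0.0219,0,-0.2,0,0,0,0,0,0.03,-0.2,0,0,0,0,0,0.03,-0.2,0,0,0,0,0,0,-0.2,0,0,0,0,0,0,-0.2,0,0,0,0,0,0,-0.2]
}}

```text
clock: 28.82
eef_pos: [463.0, -209.1, 76.0]
tool_rot: [3.141, 0.0, 1.476]
force: [-0.1, -0.1, -0.3]
width: 51.1
gripper_force: 0.0
```

```bash
python3 - <<'E'
from h import *
go((461.5,-208.5),5,1.477); findtop((461.5,-208.5),fn='w10.png',rad=30)
E
```

```text
pos [ 463.  -209.1   76. ] rot [3.1411e+00 1.0000e-04 1.4757e+00] w 51.1 t 28.825 F [-0.1 -0.1 -0.3]
 turn wz deg -0.07 shift mm at YAW [ 0.4 -1.5] dz 71.0
pred 324.3 242.4
[319, 238, 15, 14, 169] [326.1 244.5] -> [[462.4, -210.0], [462.4, -210.1]]
```

Emit:
{"name": "carry_out", "arguments": {
  "deltas": [0,0,0,-0.0009,0.0003,0.005,-0.2,0,0,0,0,0,0.022,-0.2,0,0,0,0,0,0.022,-0.2,0,0,0,0,0,0.022,-0.2,0,0,0,0,0,0,0,0,0,0,0,0,0,0.2,0,0,0,0,0,0,0.4,0,0,0,0,0,0,0.5,0,0,0,0,0,0,0.6,0,0,0,0,0,0,0.8,0,0,0,0,0,0,0.9,0,0,0,0,0,0,0.9]
}}

```text
clock: 30.38
eef_pos: [462.9, -209.6, 4.5]
tool_rot: [-3.141, -0.001, 1.476]
force: [1.0, 1.1, 6.0]
width: 14.7
gripper_force: 58.3
```

```bash
python3 - <<'E'
from h import *
go(D[16],130,1.477)
E
```

```text
pos [ 462.9 -209.6    4.5] rot [-3.1415e+00 -7.0000e-04  1.4756e+00] w 14.7 t 30.375 F [1.  1.1 6. ]
 turn wz deg -0.08 shift mm at YAW [357.4 151.8] dz -125.5
```

Emit:
{"name": "carry_out", "arguments": {
  "deltas": [0,0,0,0,0,-0.025,0.9,0,0,0,0,0,-0.05,0.9,0,0,0,0,0,-0.05,0.9,0,0,0,0,0,0,0.9,0,0,0,0,0,0,0.9]
}}

```text
clock: 31.0
eef_pos: [462.2, -208.9, 128.6]
tool_rot: [-3.14, -0.002, 1.476]
force: [-0.4, 0.2, -1.1]
width: 14.6
gripper_force: 58.6
```

Emit:
{"name": "carry_out", "arguments": {
  "deltas": [0,0,0,0.0357,0.0152,0,0.9,0,0,0,0.0357,0.0152,0,0.9,0,0,0,0.0357,0.0152,0,0.9,0,0,0,0.0357,0.0152,0,0.9,0,0,0,0.0357,0.0152,0,0.9,0,0,0,0.0357,0.0152,0,0.9,0,0,0,0.0357,0.0152,0,0.9,0,0,0,0.0357,0.0152,0,0.9,0,0,0,0.0357,0.0152,0,0.9,0,0,0,0.0357,0.0152,0,0.9,0,0,0,0,0,0,0.9,0,0,0,0,0,0,0.9]
}}

```text
clock: 32.5
eef_pos: [646.5, 130.3, 127.3]
tool_rot: [-3.137, 0.001, 1.475]
force: [-0.3, -0.6, -1.3]
width: 14.3
gripper_force: 58.6
```

Emit:
{"name": "carry_out", "arguments": {
  "deltas": [0,0,0,0,0,0,0.9,0,0,0,0,0,0.035,0.9,0,0,0,0,0,0.035,0.9,0,0,0,0,0,0,0.9,0,0,0,0,0,0,0.9,0,0,0,0,0,0,0.9,0,0,0,0,0,0,0.9]
}}

```text
clock: 33.38
eef_pos: [648.4, 131.4, 60.4]
tool_rot: [3.141, -0.001, 1.476]
force: [0.7, 0.2, -1.7]
width: 14.7
gripper_force: 58.6
```

```bash
python3 - <<'E'
from h import *
go(D[16],22.5,1.477)
im=save('wrist','w11.png')[:,:,::-1]
cv2.imwrite('pics/w11c.png',cv2.resize(im[150:380,250:400],None,fx=2.6,fy=2.6,interpolation=cv2.INTER_CUBIC))
print(topix('wrist',[(*D[16],18),(*(D[16]+[2.65,27.9]),18),(*(D[16]-[27.9,-2.65]),18),(*(D[16]+[27.9,-2.65]),18)]))
E
```

```text
pos [648.4 131.4  60.4] rot [ 3.1410e+00 -1.4000e-03  1.4757e+00] w 14.7 t 33.375 F [ 0.7  0.2 -1.7]
 turn wz deg -0.08 shift mm at YAW [-0.2  0.5] dz 37.9
[[327.6627336  231.94512232]
 [327.78994741 190.75184242]
 [284.62741735 231.9400687 ]
 [370.67560768 231.89591365]]
```

View pics/w11c.png

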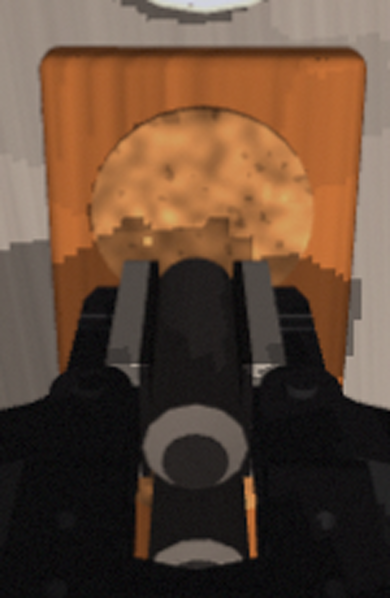

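The crop shows disc_1 centred at u≈327.5 with its far edge at v≈191, both as predicted. The punch hangs upright between the pads. I'll lower it.

Emit:
{"name": "carry_out", "arguments": {
  "deltas": [0,0,0,-0.0002,0.0005,0,0.9,0,0,0,0,0,0.014,0.9,0,0,0,0,0,0.014,0.9,0,0,0,0,0,0.008,0.9,0,0,0,0,0,0,0.9,0,0,0,0,0,0,0.9,0,0,0,0,0,0.001,0.9,0,0,0,0,0,0,0.9,0,0,0,0,0,0,0.9]
}}

```text
clock: 34.55
eef_pos: [647.7, 131.0, 22.6]
tool_rot: [-3.139, -0.001, 1.476]
force: [-3.9, -0.3, 6.2]
width: 14.5
gripper_force: 59.1
```

Emit:
{"name": "carry_out", "arguments": {
  "deltas": [0,0,0,0,0,-0.0005,0.8,0,0,0,0,0,0,0.6,0,0,0,0,0,0,0.4,0,0,0,0,0,0,0.1,0,0,0,0,0,0,0.1,0,0,0,0,0,-0.03,0.1,0,0,0,0,0,-0.04,0.1,0,0,0,0,0,-0.05,0.1,0,0,0,-0.04,-0.04,-0.04,0.1,0,0,0,-0.04,-0.04,-0.04,0.1,0,0,0,0,0,0,0.1,0,0,0,0,0,0,0.1]
}}

```text
clock: 36.05
eef_pos: [570.1, 67.0, 214.8]
tool_rot: [-3.141, -0.002, 1.476]
force: [0.4, 0.8, 0.2]
width: 38.7
gripper_force: 0.0
```

```bash
python3 - <<'E'
from h import *
print(ctrl.read_state()['eef_pos'],ctrl.read_state()['clock'])
a=save('top','top1.png')[:,:,::-1][140:200,240:415];b=save('scene','scene1.png')[:,:,::-1][150:290,250:420]
a=cv2.resize(a,None,fx=4,fy=4,interpolation=cv2.INTER_CUBIC);b=cv2.resize(b,None,fx=2.4,fy=2.4,interpolation=cv2.INTER_CUBIC)
o=np.zeros((a.shape[0]+b.shape[0],max(a.shape[1],b.shape[1]),3),np.uint8);o[:a.shape[0],:a.shape[1]]=a;o[a.shape[0]:,:b.shape[1]]=b
cv2.imwrite('pics/fin.png',o)
E
```

```text
[570.0628994   66.96553421 214.79619439] 36.05
```

View pics/fin.png

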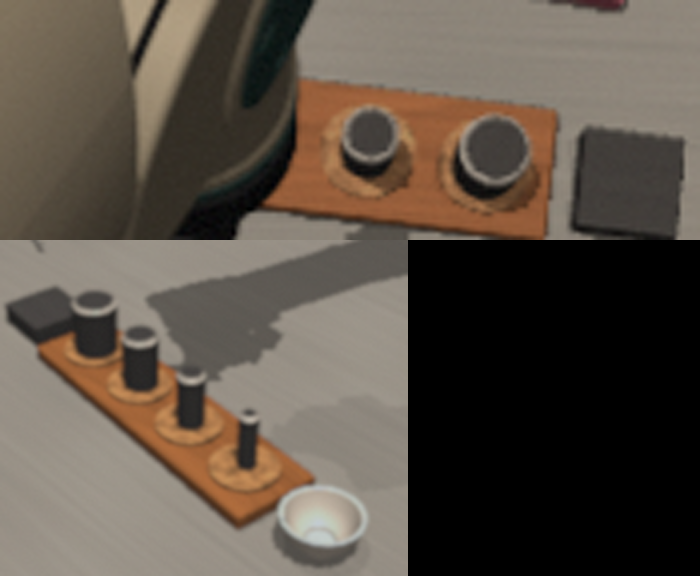

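The final view shows all four punches upright and centred on their discs, widest at the steel block and thinnest at the bowl (crop px (95,330), (140,365), (190,405), (248,445)). The arm is clear, so I'm handing in.

```bash
python3 -c "
from cell import ctrl
print(ctrl.finish_job())"
```

```text
the job is handed in; nothing more can be done
None
```

The job is handed in at about 36 s: all four punches stand upright on their own cork discs, about 1 mm off centre or better by my measurements, running from the 40 mm next to the steel bench block down to the 16 mm next to the white bowl.

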